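# Glue up a sculpture base on the sprung plate

### The arm

A 6-joint arm with a two-finger parallel gripper is mounted at the origin on the work surface. World frame = base frame: x ahead of the robot, y to its left, z up, the work surface at z = 0. Lengths are in mm, angles in degrees, forces in N, time in s.
With the tool pointing down it reaches from about 350 to 850 mm from the base axis. Payload 8.1 kg.
Tool frame: the origin (TCP) lies midway between the tips of the shut fingers; the grasp point (between the pads) lies 19 mm behind it (r.pinch_z is the distance from the TCP to the grasp point, in mm); z points along the fingers, y is the line along which they close (so a half turn about z gives the same grasp; the last joint's range is limited). The gripper opens to 85 mm and grips with 20 to 120 N. Pads are 22 mm wide; open, the fingers measure 114 mm over their backs; the gripper's body (76 mm by 85 mm) begins 54 mm behind the grasp point. The pads swing forward as they close: fully open they stand 13 mm farther back than shut.
Start: joints at [-74.679, 7.471, 85.268, -0, 87.261, -4.893], TCP at [207.336, -563.043, 231.292] pointing down, gripper open.
Joint ranges: [-169.43, 169.43], [-51.17, 129.36], [1.28, 143.12], [-76.62, 256.62], [0, 156.53], [-152.29, 152.29]. Speed limits (degrees/s): [136.94, 136.94, 159.86, 180, 180, 180].

### API

Orientations are given as [roll, pitch, yaw] about the fixed x, y, z axes, in that order (R = Rz(yaw) Ry(pitch) Rx(roll)).
In Python, from bench import r gives the robot as it stands.
- The arm moves only by the shell command python3 -m jog 'ROWS' [OPENING] [FORCE]. ROWS is JSON, one flat list of numbers, 6 for each row, row after row: the shift along the tool's x, y, z in m, then the turn, a rotation vector about the tool's x, y, z in rad. A call has 1 to 8 rows; each row is the pose to reach, as a shift and turn from the pose commanded when the call began, along the tool's axes at that moment; what a row does not reach only later rows make up. A row lasts 1/8 s, in which the tool goes at most 62.5 mm and 10.7 degrees, less where a joint would pass 70% of its speed; a pose out of reach is approached as far as the arm can. A call with a gripper value outside its range is refused whole. OPENING is the opening, from -1 (shut) to 1 (fully open), set as the call begins (- or left out, the last holds). The fingers move at their own pace and stop on an object; FORCE is the grip in N (left out, the last holds). Time passes only in rows, so rows that repeat a pose let the fingers close. It gives the time, the measured TCP pose, the force, the opening and the grip force at its end, in the units of the state.
- r.sense(): the state, without advancing time (a new reading comes with each control period).
- r.snapshot(name): name is "scene" or "top" or "wrist"; returns a dict with "pixels" (384x512x3 uint8, red, green, blue), "range_z" (384x512 float32, mm along the optical axis (not along the pixel's ray), 0 where there is no reading), "K" (3x3 intrinsics, pixels), "rvec" (rotation vector, rad) and "tvec" (3), from world to camera coordinates, as OpenCV has them. Camera axes: x right, y down, z forward; pixel columns grow to the right and rows downward; lengths in mm; the calibration is good to about 2 mm. A picture is of the moment at which its call begins.
- r.hand_in(): hands the job in; it is judged then, once.
Trained networks look in a picture, given as the dict that the camera call returned (one of the last four; its "shot" number tells which), for a name from the list of things; names that differ only in an ending like _2 or _b are one class to them, and where a whole thing is asked for, a point or a joint stands for the part that bears it (a point fixed in the world has none). Each returns a list of dicts, best first, with "score" (0 to 1); they miss things now and then, are a little off and sometimes report something else, mostly with a low value. They report only what shows in the picture. A call takes as long as a camera call. They do not tell look-alikes from the thing itself.
- r.look_for(picture, target): "bbox" ([left, top, right, bottom] in pixels, round what is visible of it).
- r.outline_of(picture, target): "region" (384x512 bool, what is visible of it) and "bbox" ([left, top, right, bottom] in pixels, round what is visible of it).
The state is a dict: "time": time; "joint_pos": joint angles; "qd": joint speeds; "joint_efforts": joint torques, N m; "tool_pos": TCP position; "tcp_rot": TCP orientation; "ft_force": force on the tool from outside, world axes, zero at the start; "wrist_torque": the same for the moment, N m; "finger_gap": finger opening in mm; "grip_force": force on a finger pad.
Only numpy, scipy, OpenCV 4.12 (cv2) and the standard library are available. Lean on these libraries where they do the work, as an engineer would, in place of code of your own. Each camera call takes 0.05 s, during which the arm holds its last target. There are 200 camera calls.

### The job

Build up the little sculpture base for gluing: lay the black rubber disc in the centre of the yellow sprung plate, then take the wooden disc from its sloping rest and lay it flat and centred on the rubber, setting each down gently rather than dropping it. Let go, then bed the two together by pressing straight down on the wood with a steady push of about 12 N for a good second - never more than 25 N - and then slide the copper wire coil up off its post and set it gently, centred, on the wood as the weight. Leave the other things on the bench where they are.

Things in the scene. Friction and masses are not known exactly. Their poses are not given: they have to be found in the camera images.
- stand: Fixed gluing stand: dark round steel foot, 110 mm across, carrying a yellow round plate, 92 mm across and 8 mm thick, on a coil spring. Origin: on the bench under the plate's centre; z up. The plate's top is 45 mm above the origin when unloaded; under load the plate sinks straight down by some millimetres (up to 14 mm, where it hits its stop).
- rubber: Black rubber disc, 58 mm across, 18 mm thick, about 55 g, at first flat on the bench. Origin: centre of its underside; z along its axis, to its upper face.
- wood: Pale wooden disc, 58 mm across, 18 mm thick, about 45 g, at first lying on the sloping rest. Origin: centre of its underside; z along its axis, away from the rest's board (tilted 30 degrees from vertical at first).
- rest: Fixed sloping wooden rest: blue board 104 mm (up the slope) by 100 mm, rising at 30 degrees, the middle of its face 46 mm above the origin. Origin: on the bench under that middle; own +x points uphill (at yaw 0 the face looks to -x). At its lower end a stop 36 mm wide and 13 mm high off the board holds the disc's lower edge; nothing stands beside the disc.
- post: Fixed post: dark round steel foot 100 mm across and 8 mm thick, a white shoulder 36 mm across up to 30 mm height, then a bright steel post 22 mm across up to 70 mm height. Origin: on the bench on the post's axis; z up.
- coil: Coil of copper wire (rigid ring), 60 mm outside, 26 mm hole, 26 mm high, about 0.35 kg, at first round the post and resting on its white shoulder (its underside 30 mm above the bench). Origin: centre of its underside; z along its axis, up.
- bowl: Bystander, to be left alone: white ceramic bowl, 124 mm across, 55 mm high. Origin: centre of its underside.
- glue: Bystander, to be left alone: white bottle with an orange cap, 52 mm across, 130 mm high. Origin: centre of its underside.
- cap: Bystander, to be left alone: small green screw cap, 34 mm across, 12 mm high. Origin: centre of its underside.
- brush: Bystander, to be left alone: brush, lying flat. Origin: centre of its underside.
- clamp: Bystander, to be left alone: small yellow and black hand clamp, 75 by 45 mm, 14 mm high. Origin: centre of its underside.
- hammer: Bystander, to be left alone: hammer, lying flat. Origin: centre of its underside.
Mind the look-alikes: they are no part of the job. Leave any green or pink look-alike of the coil alone.

How it is judged (in metres and radians):
On the way, in this order (a step that is already met when the one before it is completed fails the run):
1. the rubber disc lies flat on the plate, within 7 mm of its centre, let go (horizontal distance between rubber and stand below 0.007 m and angle between the z axis of rubber and the z axis of stand, either way round below 0.08 rad and z of rubber in the frame of stand between 0.032 and 0.066 m and contact force between rubber and stand above 0.1 N and contact force between rubber and the fingers below 0.3 N), for 0.1 s.
2. the wooden disc lies flat on the rubber disc, within 7 mm of the plate's centre, let go (horizontal distance between each of rubber, wood and stand below 0.007 m and angle between the z axis of each of rubber, wood and the z axis of stand, either way round below 0.08 rad and z of rubber in the frame of stand between 0.032 and 0.066 m and contact force between rubber and stand above 0.1 N and z of wood in the frame of stand between 0.052 and 0.086 m and contact force between wood and rubber above 0.1 N and contact force between wood and the fingers below 0.3 N), for 0.1 s.
3. the two discs are pressed down on the plate with 7 to 26 N (weight included) for 0.8 s (horizontal distance between each of rubber, wood and stand below 0.007 m and contact force between rubber and stand between 7 and 26 N and contact force between wood and the fingers above 3 N), for 0.8 s.
At the end, for the whole second after the job is handed in: Rubber disc on the plate, wooden disc on the rubber and copper coil on the wood, each flat (within 0.08 rad) and with its centre within 7 mm of the plate's centre, all three at rest (horizontal distance between each of rubber, wood, coil and stand below 0.007 m and angle between the z axis of each of rubber, wood, coil and the z axis of stand, either way round below 0.08 rad and z of rubber in the frame of stand between 0.032 and 0.066 m and contact force between rubber and stand above 0.1 N and z of wood in the frame of stand between 0.052 and 0.086 m and contact force between wood and rubber above 0.1 N and contact force between coil and wood above 0.5 N and z of coil in the frame of stand between 0.07 and 0.113 m and linear speed of each of rubber, wood, coil below 0.02 m/s); the robot touches nothing.
It fails at once if the discs are pushed onto the plate with more than 30 N (contact force between rubber and stand above 30 N).
It fails at once if a disc or the coil is dropped onto the stack (faster than 0.45 m/s within about 15 mm of its seat) ((horizontal distance between rubber and stand below 0.03 m and z of rubber in the frame of stand below 0.06 m and linear speed of rubber above 0.45 m/s) or (horizontal distance between wood and stand below 0.03 m and z of wood in the frame of stand below 0.078 m and linear speed of wood above 0.45 m/s) or (horizontal distance between coil and stand below 0.03 m and z of coil in the frame of stand below 0.096 m and linear speed of coil above 0.45 m/s)).
It fails at once if a bystander is moved by more than 30 mm (distance of any of bowl, glue, cap, brush, clamp, hammer from where it was at the start of the episode above 0.03 m).
It also fails if it takes over 67 s, if anything falls off the work surface, if the arm or the gripper's body presses on something with over 40 N, if the wrist force passes 120 N, or if a joint passes its speed limit or range.

## Working session

There is one attempt and no reset: what is moved stays moved. The work goes in short steps, Python scripts to look and compute and a shell command to move; the robot and the scene stay as the last step left them, time stands still between calls to the robot, and variables do not carry over. Pictures are saved under pics/ and viewed, at most 12 in all, crops included, and the job is handed in when it is done.

```bash
mkdir -p pics; ls; cat > h.py <<'E'
import numpy as np, cv2
from bench import r
def cloud(p):
    z=p["range_z"]; v,u=np.indices(z.shape); K=p["K"]
    c=np.stack([(u-K[0,2])/K[0,0]*z,(v-K[1,2])/K[1,1]*z,z],-1)
    R=cv2.Rodrigues(np.array(p["rvec"],float))[0]
    w=(c-np.array(p["tvec"]).reshape(3))@R
    w[z<=0]=np.nan
    return w
def save(p,n): cv2.imwrite("pics/"+n+".png",p["pixels"][:,:,::-1])
E
python3 - <<'E'
from h import *
a=r.snapshot("top");b=r.snapshot("scene")
cv2.imwrite("pics/a.png",cv2.resize(np.vstack([a["pixels"],b["pixels"]])[:,:,::-1],None,fx=.78,fy=.78))
save(a,"top");save(b,"scene")
for p,n in((a,"top"),(b,"scene")):
  w=cloud(p)
  for t in "stand rubber wood rest post coil bowl glue cap brush clamp hammer".split():
    for o in r.outline_of(p,t)[:3]:
      m=o["region"]; q=w[m]; q=q[~np.isnan(q[:,0])]
      if len(q): print(n,t,round(o["score"],2),np.round(o["bbox"]),"med",np.round(np.median(q,0)),"min",np.round(np.percentile(q,2,0)),"max",np.round(np.percentile(q,98,0)))
E
```

```text
pics
top stand 0.68 [248. 203. 286. 246.] med [435.   1.  44.] min [388. -48.   1.] max [487.  51.  49.]
top stand 0.43 [154.  95. 200. 134.] med [762. 264.  24.] min [696. 201.   2.] max [807. 311.  57.]
top rubber 0.67 [172. 181. 196. 205.] med [537. 230.  18.] min [510. 204.   1.] max [564. 256.  22.]
top wood 0.79 [276. 129. 294. 151.] med [673. -49.  63.] min [650. -74.  49.] max [698. -22.  76.]
top rest 0.73 [266. 119. 300. 164.] med [684. -51.  49.] min [637. -96.  13.] max [724.   0.  72.]
top coil 0.91 [358. 223. 382. 247.] med [ 419. -287.   25.] min [ 392. -315.   -1.] max [ 448. -259.   30.]
top coil 0.82 [318. 203. 340. 221.] med [ 483. -172.   26.] min [ 456. -200.    6.] max [ 507. -145.   30.]
top coil 0.57 [372. 172. 393. 195.] med [ 556. -308.   56.] min [ 531. -341.   38.] max [ 586. -283.   59.]
top bowl 0.61 [155.  96. 197. 136.] med [762. 264.  23.] min [694. 202.   2.] max [805. 311.  57.]
top glue 0.57 [334. 104. 358. 132.] med [ 719. -218.   85.] min [ 705. -245.    6.] max [ 749. -199.  132.]
top cap 0.42 [191. 249. 206. 261.] med [365. 183.  12.] min [352.
[... 1441 characters left out ...]
.] med [742. 276.  30.] min [689. 193.  -1.] max [801. 310.  52.]
scene glue 0.65 [257. 257. 281. 298.] med [ 738. -242.   76.] min [ 711. -254.    6.] max [ 755. -219.  128.]
scene cap 0.59 [285. 168. 302. 183.] med [540. 220.  13.] min [513. 197.  -2.] max [564. 252.  18.]
scene cap 0.52 [242. 162. 253. 172.] med [368. 174.   7.] min [351. 162.  -4.] max [382. 203.  10.]
scene brush 0.51 [285. 136. 331. 155.] med [517. 437.  13.] min [402. 420.  -0.] max [588. 459.  18.]
scene clamp 0.51 [176. 208. 199. 231.] med [ 364. -176.   10.] min [ 332. -196.    0.] max [ 407. -145.   14.]
scene hammer 0.69 [110. 292. 205. 365.] med [ 587. -472.   21.] min [ 410. -511.    3.] max [ 658. -432.   25.]
```

View pics/a.png

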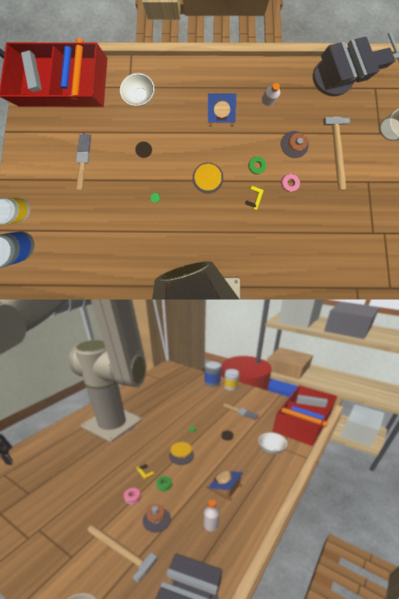

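The picture shows three rings in the full top image. Green is at (329,212), pink at (370,235), and copper at (378,184) on the post. Copper is the coil, since it sits round a post with its top about 56 mm up. I'll confirm that in a crop and refine the positions.

```bash
cat >> h.py <<'E'
def fitc(q):
    # circle from the rim of a disc's points: convex hull, least squares
    h=cv2.convexHull(q[:,:2].astype(np.float32))
    (x,y),rad=cv2.minEnclosingCircle(h); e=cv2.fitEllipse(h) if len(h)>5 else None
    return np.round([x,y,rad],1), None if e is None else np.round(e[0],1), np.round(q[:,:2].mean(0),1)
E
python3 - <<'E'
from h import *
a=r.snapshot("top");w=cloud(a)
cv2.imwrite("pics/crop.png",cv2.resize(a["pixels"][100:270,160:410,::-1],None,fx=3.2,fy=3.2,interpolation=cv2.INTER_CUBIC))
def near(x,y,rad,z0,z1):
    m=(np.hypot(w[...,0]-x,w[...,1]-y)<rad)&(w[...,2]>z0)&(w[...,2]<z1); return w[m]
print("stand",fitc(near(437,1,60,38,60)))
print("rubber",fitc(near(537,230,45,14,30)))
q=near(558,-312,50,50,64);print("coil",fitc(q),np.median(q[:,2]))
print("posttop",fitc(near(558,-312,30,65,80)))
o=r.outline_of(a,"wood")[0]["region"];q=w[cv2.erode(o.astype(np.uint8),np.ones((3,3)))>0];c=q.mean(0);n=np.linalg.svd(q-c)[2][2];print("wood",c,n*np.sign(n[2]))
o=r.outline_of(a,"rest")[0]["region"];q=w[o];A=np.c_[q[:,:2],np.ones(len(q))]
s=np.linalg.lstsq(A,q[:,2],rcond=None)[0];print("rest slope",s,np.degrees(np.arctan2(s[1],s[0])),cv2.minAreaRect(q[:,:2].astype(np.float32)))
print(r.sense(),r.pinch_z)
E
```

```text
stand (array([437.6,  -0.6,  46. ]), array([ 4.376e+02, -3.000e-01]), array([ 4.371e+02, -2.000e-01]))
rubber (array([536.9, 231.3,  28.8]), array([536.9, 231.1]), array([536.6, 231.1]))
coil (array([ 560. , -312.5,   30.7]), array([ 560.3, -312.5]), array([ 559.3, -311.4])) 56.045524858122036
posttop (array([ 560.3, -313. ,   10.3]), array([ 559.9, -312.5]), array([ 559.7, -311.9]))Traceback (most recent call last):
  File "<stdin>", line 10, in <module>
    u, s, vh = gufunc(a, signature=signature)
               ~~~~~~^^^^^^^^^^^^^^^^^^^^^^^^
    raise LinAlgError("SVD did not converge")
numpy.linalg.LinAlgError: SVD did not converge
```

View pics/crop.png

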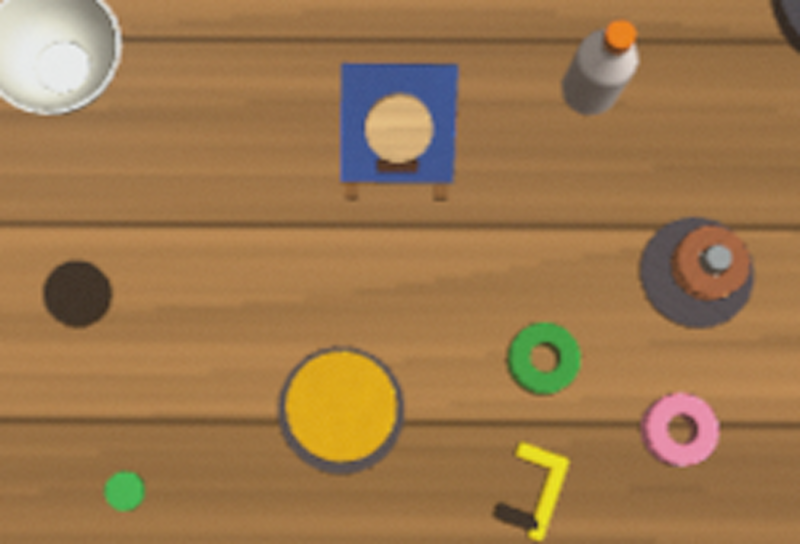

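The crop shows the copper coil at crop (710,262) on its dark foot. The green ring (545,358) and pink ring (680,428) lie loose on the bench, so they are the look-alikes and stay put. The wood is at (399,128) on the blue rest and the rubber at (77,294).

```bash
cat >> h.py <<'E'
from scipy.spatial.transform import Rotation as Rn
def pose():
    s=r.sense(); return np.array(s["tool_pos"]),Rn.from_euler("xyz",s["tcp_rot"],degrees=True)
def plan(pos,rot=None,P=None):
    """shift (m) and rotvec (rad) in tool axes from the present pose (or P) to pos/rot; tool z given by rot"""
    p,R=P or pose(); rot=rot or R
    d=R.inv().apply(np.array(pos)-p)/1000; w=(R.inv()*rot).as_rotvec()
    print("shift",np.round(d,4),"turn",np.round(w,4),"rows>=",round(max(np.linalg.norm(d)/.0625,np.degrees(np.linalg.norm(w))/10.7),1)); return np.array(pos,float),rot
def down(yaw): # tool pointing down, closing line (tool y) along world angle yaw (deg)
    y=np.array([np.cos(np.radians(yaw)),np.sin(np.radians(yaw)),0]);z=np.array([0,0,-1.]);return Rn.from_matrix(np.c_[np.cross(y,z),y,z])
E
python3 - <<'E'
from h import *
a=r.snapshot("top");w=cloud(a)
k=lambda m:(lambda q:q[~np.isnan(q[:,0])])(w[m])
o=r.outline_of(a,"wood")[0]["region"];q=k(cv2.erode(o.astype(np.uint8),np.ones((3,3)))>0);c=q.mean(0);n=np.linalg.svd(q-c)[2][2];print("wood",c,n*np.sign(n[2]))
B=w[119:160,262:302].reshape(-1,3);col=a["pixels"][119:160,262:302].reshape(-1,3).astype(int)
q=B[(col[:,2]>col[:,0]+30)&(B[:,2]>10)]
s=np.linalg.lstsq(np.c_[q[:,:2],np.ones(len(q))],q[:,2],rcond=None)[0];print("rest slope",s,np.degrees(np.arctan2(s[1],s[0])),cv2.minAreaRect(q[:,:2].astype(np.float32)))
s=r.sense();print({x:np.round(s[x],2) for x in("time","tool_pos","tcp_rot","ft_force","finger_gap")},r.pinch_z)
p,R=pose();print(R.as_matrix().round(3))
for yaw in(90,-90,0,180):plan([537,231,150],down(yaw))
E
```

```text
wood [673.69079463 -49.1135481   62.6794848 ] [-0.48940925 -0.01188867  0.87197319]
rest slope [ 5.72700092e-01 -1.10784516e-03 -3.43870057e+02] -0.11083422850396073 ((683.3543090820312, -50.19681930541992), (91.24536895751953, 95.47251892089844), 0.38317805528640747)
{'time': np.float64(1.5), 'tool_pos': array([ 207.34, -563.01,  231.27]), 'tcp_rot': array([-180.  ,   -0.  ,   20.22]), 'ft_force': array([ 0.42,  0.7 , -0.69]), 'finger_gap': np.float64(85.6)} 18.700000000000003
[[ 0.938  0.346 -0.   ]
 [ 0.346 -0.938  0.   ]
 [ 0.    -0.    -1.   ]]
shift [ 0.5837 -0.6312  0.0813] turn [-0.0000e+00 -1.0000e-04 -2.7888e+00] rows>= 14.9
shift [ 0.5837 -0.6312  0.0813] turn [-1.000e-04  0.000e+00  3.528e-01] rows>= 13.8
shift [ 0.5837 -0.6312  0.0813] turn [-1.000e-04 -0.000e+00 -1.218e+00] rows>= 13.8
shift [ 0.5837 -0.6312  0.0813] turn [-1.0000e-04  1.0000e-04  1.9236e+00] rows>= 13.8
```

```bash
python3 -m jog '[0.29,-0.315,0.04,0,0,0.176, 0.29,-0.315,0.04,0,0,0.176, 0.29,-0.315,0.04,0,0,0.176, 0.29,-0.315,0.04,0,0,0.176, 0.29,-0.315,0.04,0,0,0.176, 0.29,-0.315,0.04,0,0,0.176, 0.29,-0.315,0.04,0,0,0.176, 0.29,-0.315,0.04,0,0,0.176]' 0.55 30
python3 - <<'E'
from h import *
plan([537,231,130],down(-90));print(r.sense()["finger_gap"])
E
```

```text
time: 2.5
tool_pos: [371.5, -164.0, 191.1]
tcp_rot: [-180.0, -0.0, 10.5]
ft_force: [-0.2, -0.4, 0.5]
finger_gap: 66.4
grip_force: 0.0
shift [ 0.2345 -0.3583  0.0614] turn [-0.0008 -0.0004  0.1828] rows>= 6.9
66.3601899135699
```

```bash
python3 -m jog '[0.2345,-0.3583,0.0614,0,0,0.183, 0.2345,-0.3583,0.0614,0,0,0.183, 0.2345,-0.3583,0.0614,0,0,0.183, 0.2345,-0.3583,0.0614,0,0,0.183, 0.2345,-0.3583,0.0614,0,0,0.183, 0.2345,-0.3583,0.0614,0,0,0.183, 0.2345,-0.3583,0.0614,0,0,0.183, 0.2345,-0.3583,0.0614,0,0,0.183]'
cat >> h.py <<'E'
def around(w,x,y,rad,z0,z1): return w[(np.hypot(w[...,0]-x,w[...,1]-y)<rad)&(w[...,2]>z0)&(w[...,2]<z1)]
E
python3 - <<'E'
from h import *
a=r.snapshot("wrist");w=cloud(a);save(a,"w1")
q=around(w,537,231,45,14,28);print(len(q),fitc(q),np.median(q[:,2]))
p,R=pose();print(p,R.as_euler("xyz",degrees=True));plan([537,231,20],down(-90))
E
```

```text
time: 3.5
tool_pos: [538.9, 228.7, 128.0]
tcp_rot: [180.0, 0.1, -0.2]
ft_force: [-0.8, -0.9, 0.4]
finger_gap: 65.9
grip_force: 0.0
3890 (array([538.2, 231. ,  28.9]), array([538.1, 230.9]), array([539. , 230.9])) 17.886097722658867
[538.86593591 227.61729943 128.54032284] [ 1.79962563e+02  9.90594975e-02 -2.50414139e-01]
shift [-0.0017 -0.0034  0.1085] turn [ 0.0006  0.0017 -0.0044] rows>= 1.7
```

View pics/w1.png

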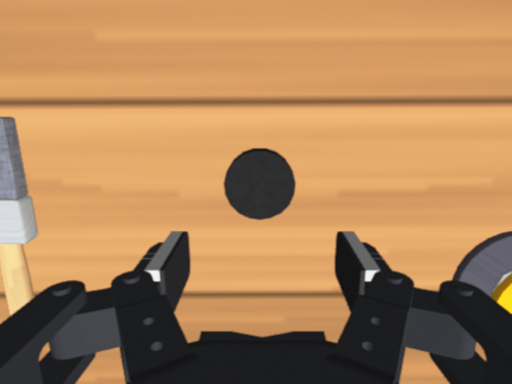

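The wrist view shows the black disc at (260,184), midway between the fingers and unobstructed, with the stand at the lower right. I'll let the arm settle, then go lower.

```bash
python3 -m jog '[0,0,0,0,0,0, 0,0,0,0,0,0]'
python3 - <<'E'
from h import *
a=r.snapshot("wrist");w=cloud(a)
q=around(w,537,231,45,14,28);print(fitc(q))
print(pose()[0]);plan([538,231,20],down(-90))
E
```

```text
time: 3.8
tool_pos: [538.8, 225.1, 130.6]
tcp_rot: [180.0, -0.1, -0.5]
ft_force: [0.6, -0.1, -0.2]
finger_gap: 65.8
grip_force: 0.0
(array([538.2, 230.8,  28.8]), array([538.2, 230.8]), array([539. , 230.8]))
[538.78329157 225.23390313 130.6645208 ]
shift [-0.0009 -0.0058  0.1107] turn [-0.0001 -0.001  -0.008 ] rows>= 1.8
```

```bash
python3 -m jog '[-0.0009,-0.0058,0.05,0,0,-0.008, -0.0009,-0.0058,0.10,0,0,-0.008, -0.0009,-0.0058,0.117,0,0,-0.008, -0.0009,-0.0058,0.122,0,0,-0.008, -0.0009,-0.0058,0.124,0,0,-0.008, -0.0009,-0.0058,0.124,0,0,-0.008]'
python3 - <<'E'
from h import *
print(pose()[0]);a=r.snapshot("wrist");w=cloud(a)
q=around(w,538,231,45,14,28);print(fitc(q))
# finger tips seen from the wrist camera: lowest points near the fingers
for s in(-1,1):
  q=around(w,538,231+s*42,14,-5,60);print(s,len(q),np.round(np.percentile(q[:,2],[1,5,25,50,90]),1))
plan([538,231,0],down(-90))
save(a,"w2")
E
```

```text
time: 4.6
tool_pos: [539.1, 232.9, 7.9]
tcp_rot: [-179.9, -0.2, 0.1]
ft_force: [0.3, 1.0, 0.1]
finger_gap: 66.3
grip_force: 0.0
[539.11227624 232.92009918   7.86003695]
(array([548.4, 229.8,  43. ]), array([538.8, 231.8]), array([540.1, 230.9]))
-1 2981 [-1.3 -0.8  0.1 27.9 52.1]
1 3874 [-1.2 -0.7  0.3 29.5 51.7]
shift [-0.001   0.0019  0.0077] turn [-0.0009 -0.0027  0.0018] rows>= 0.1
```

View pics/w2.png

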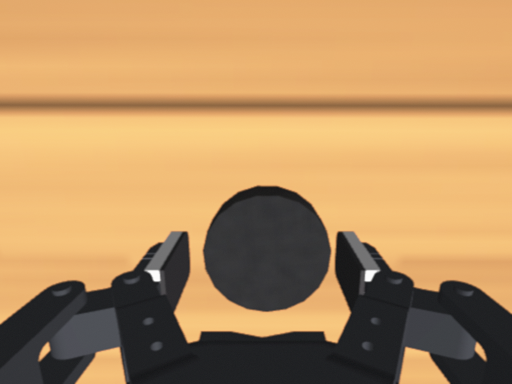

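The disc sits centred between the fingers at (267,248), with the pads at columns 188 and 337. Next I'll go down about 9 mm and check for contact.

```bash
python3 -m jog '[-0.001,0.0015,0.004,0,0,0, -0.001,0.0015,0.009,0,0,0, -0.001,0.0015,0.009,0,0,0]'; python3 -m jog '[0,0,0,0,0,0, 0,0,0,0,0,0, 0,0,0,0,0,0, 0,0,0,0,0,0, 0,0,0,0,0,0]' 0.2 30
```

```text
time: 5.03
tool_pos: [536.0, 230.8, -3.9]
tcp_rot: [180.0, 0.1, 0.1]
ft_force: [-0.6, 0.5, -0.8]
finger_gap: 66.2
grip_force: 0.0
time: 5.65
tool_pos: [536.6, 231.0, -3.1]
tcp_rot: [-180.0, 0.0, 0.1]
ft_force: [0.2, 0.8, -0.1]
finger_gap: 56.8
grip_force: 32.0
```

```bash
python3 -m jog '[0,0,-0.04,0,0,0, 0,0,-0.09,0,0,0, 0,0.04,-0.12,0,0,0, -0.03,0.09,-0.125,0,0,0, -0.06,0.14,-0.125,0,0,0, -0.095,0.19,-0.125,0,0,0, -0.1,0.225,-0.125,0,0,0, -0.1,0.23,-0.125,0,0,0]'; python3 -m jog '[0,0,0,0,0,0, 0,0,0,0,0,0]'
python3 - <<'E'
from h import *
a=r.snapshot("wrist");w=cloud(a);save(a,"w3");p=pose()[0];print(p)
q=around(w,p[0]+1,p[1],33,p[2]+15,p[2]+27);print(len(q),fitc(q),np.median(q[:,2]))
q=around(w,437.5,0,55,40,50);print("plate",len(q),fitc(q))
b=r.snapshot("top");print("plate top",fitc(around(cloud(b),437.5,0,55,40,50)))
plan([437.5,-.5,60],down(-90))
E
```

```text
time: 6.65
tool_pos: [436.7, -0.9, 122.1]
tcp_rot: [180.0, -0.0, -0.1]
ft_force: [0.4, 1.2, 0.1]
finger_gap: 56.6
grip_force: 32.5
time: 6.9
tool_pos: [437.3, 1.7, 121.9]
tcp_rot: [-180.0, 0.0, 0.2]
ft_force: [-0.7, -0.7, -0.5]
finger_gap: 56.8
grip_force: 32.5
[437.27375249   1.80285158 121.8498031 ]
14758 (array([441.3,   1.8,  32.2]), array([439.3,   1.9]), array([441.3,   1.8])) 143.0337997742588
plate 6973 (array([438. ,  -1.3,  46.1]), array([438. ,  -1.1]), array([457. ,  -2.2]))
plate top (array([4.208e+02, 1.000e-01, 4.120e+01]), array([440.2,  -1. ]), array([405.9,  -0.8]))
shift [0.0003 0.0023 0.0618] turn [-0.0002  0.0003  0.0032] rows>= 1.0
```

View pics/w3.png

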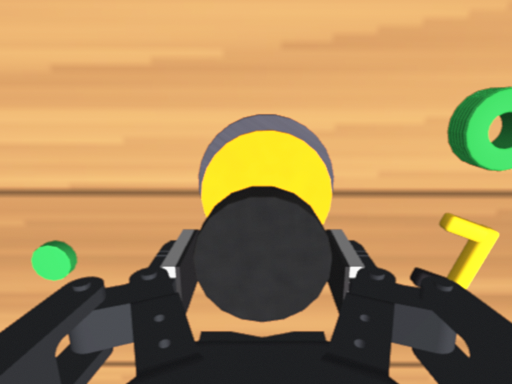

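The black disc is held level at (262,255), over the yellow plate at (267,190).

```bash
python3 -m jog '[-0.001,0.0026,0.03,0,0,0.003, -0.001,0.0026,0.06,0,0,0.003, -0.001,0.0026,0.07,0,0,0.003, -0.001,0.0026,0.072,0,0,0.003, -0.001,0.0026,0.072,0,0,0.003]'
python3 - <<'E'
from h import *
p=pose()[0];print(p);plan([436.2,-.8,41.5],down(-90))
E
```

```text
time: 7.62
tool_pos: [436.9, -1.7, 50.9]
tcp_rot: [180.0, -0.1, -0.1]
ft_force: [-0.5, 0.4, -0.4]
finger_gap: 56.8
grip_force: 32.5
[436.8585879   -1.67361787  50.8739922 ]
shift [-0.0007 -0.0009  0.0094] turn [ 0.0001 -0.0014 -0.0009] rows>= 0.2
```

```bash
python3 -m jog '[-0.0006,-0.0006,0.002,0,0,0, -0.0006,-0.0006,0.004,0,0,0, -0.0006,-0.0006,0.006,0,0,0, -0.0006,-0.0006,0.008,0,0,0, -0.0006,-0.0006,0.009,0,0,0, -0.0006,-0.0006,0.0095,0,0,0, -0.0006,-0.0006,0.0095,0,0,0, -0.0006,-0.0006,0.0095,0,0,0]'; python3 -m jog '[0,0,0,0,0,0, 0,0,0,0,0,0, 0,0,0,0,0,0]' 0.55
```

```text
time: 8.62
tool_pos: [435.5, -1.2, 40.5]
tcp_rot: [180.0, -0.0, -0.1]
ft_force: [-1.7, 0.6, 4.8]
finger_gap: 56.8
grip_force: 32.9
time: 9.0
tool_pos: [435.3, -1.1, 40.2]
tcp_rot: [-180.0, 0.0, -0.1]
ft_force: [-0.9, -0.7, -0.8]
finger_gap: 66.2
grip_force: 0.0
```

```bash
python3 -m jog '[0,0,-0.015,0,0,0, 0,0,-0.05,0,0,0, 0,0,-0.1,0,0,0, 0,0,-0.14,0,0,0, 0,0,-0.14,0,0,0, 0,0,-0.14,0,0,0]'
python3 - <<'E'
from h import *
a=r.snapshot("wrist");w=cloud(a)
print("rub",fitc(around(w,437.5,0,40,57,70)),"plate",fitc(around(w,437.5,0,52,40,50)))
q=around(w,437.5,0,40,57,70);print(np.linalg.svd(q-q.mean(0),full_matrices=False)[2][2],np.median(q[:,2]))
# wood: normal n, top centre c; tool z=-n, y=-world y
n=np.array([-.5,0,.866]);y=np.array([0,-1.,0]);R=Rn.from_matrix(np.c_[np.cross(y,-n),y,-n])
c=np.array([673.7,-49.5,62.7]); print(R.as_euler("xyz",degrees=True))
plan(c+n*100,R)
E
```

```text
time: 9.75
tool_pos: [435.4, -1.1, 180.6]
tcp_rot: [180.0, -0.0, -0.1]
ft_force: [0.0, -0.0, -0.6]
finger_gap: 66.3
grip_force: 0.0
rub (array([437.2,  -1.2,  28.9]), array([437.3,  -1.2]), array([438.3,  -1.2])) plate (array([438. ,  -1.1,  46. ]), array([438.1,  -1. ]), array([444.1,  -1.1]))
[ 0.00724106 -0.00136741  0.99997285] 62.84641509394146
[180.         -30.00072778   0.        ]
shift [0.189  0.0482 0.0302] turn [ 2.000e-04  5.248e-01 -1.200e-03] rows>= 3.2
```

```bash
python3 -m jog '[0.06,0.015,0.01,0,0.13,0, 0.12,0.03,0.02,0,0.3,0, 0.17,0.045,0.03,0,0.45,0, 0.189,0.048,0.03,0,0.525,0, 0.189,0.048,0.03,0,0.525,0, 0.189,0.048,0.03,0,0.525,0, 0.189,0.048,0.03,0,0.525,0]'
python3 - <<'E'
from h import *
a=r.snapshot("wrist");w=cloud(a);save(a,"w4")
o=r.outline_of(a,"wood");print([x["score"] for x in o][:2]);m=o[0]["region"]&~np.isnan(w[...,0]);q=w[m]
px=a["pixels"][m]; c=np.median(q,0)
q0=w[cv2.erode(m.astype(np.uint8),np.ones((9,9)))>0];n=np.linalg.svd(q0-q0.mean(0),full_matrices=False)[2][2];n*=np.sign(n[2]);print("n",n)
d=(q-q0.mean(0))@n; q=q[abs(d)<3]
y=np.array([0,-1.,0]);n0=np.array([-.5,0,.866]);R=Rn.from_matrix(np.c_[np.cross(y,-n0),y,-n0])
t=R.inv().apply(q);f=fitc(t);print("in tool axes",f,np.median(t[:,2]))
c=R.apply([f[1][0],f[1][1],np.median(t[:,2])]);print("top centre",c)
print(pose()[0]);plan(c,R)
E
```

```text
time: 10.68
tool_pos: [624.4, -49.1, 150.9]
tcp_rot: [180.0, -30.1, -0.0]
ft_force: [-0.1, -0.4, -0.3]
finger_gap: 66.3
grip_force: 0.0
[0.96]
n [-0.50096293  0.0008736   0.8654683 ]
in tool axes (array([613.1,  49. ,  28.8]), array([613.1,  49.1]), array([614. ,  49.1])) 283.279833528561
top centre [672.59931411 -49.1         61.23101126]
[624.56736725 -49.15515635 151.05585134]
shift [-3.500e-03 -1.000e-04  1.018e-01] turn [ 0.0005 -0.0017 -0.0005] rows>= 1.6
```

View pics/w4.png

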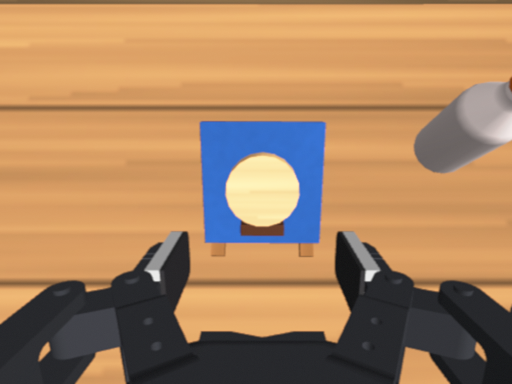

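The pale disc is at (262,190) on the blue rest, above its stop at (262,229), and both sides are clear. I'll approach along the slope's normal.

```bash
python3 -m jog '[-0.0035,0,0.04,0,-0.002,0, -0.0035,0,0.08,0,-0.002,0, -0.0035,0,0.105,0,-0.002,0, -0.0035,0,0.114,0,-0.002,0, -0.0035,0,0.118,0,-0.002,0, -0.0035,0,0.1205,0,-0.002,0, -0.0035,0,0.1205,0,-0.002,0, -0.0035,0,0.1205,0,-0.002,0]'
python3 -c "
from h import *
n0=np.array([-.5,0,.866]);y=np.array([0,-1.,0]);R=Rn.from_matrix(np.c_[np.cross(y,-n0),y,-n0])
plan([672.6,-49.1,61.2]-n0*19.5,R)"
```

```text
time: 11.78
tool_pos: [682.0, -49.6, 45.2]
tcp_rot: [180.0, -30.0, -0.1]
ft_force: [-0.3, -1.2, 1.2]
finger_gap: 66.5
grip_force: 0.0
shift [-0.0002 -0.0005  0.001 ] turn [ 0.0008 -0.0005 -0.001 ] rows>= 0.0
```

Aligned with no contact, so I'll close, then lift straight off along the normal.

```bash
python3 -m jog '[0,-0.0005,0.0005,0,0,0, 0,-0.0005,0.0005,0,0,0, 0,-0.0005,0.0005,0,0,0, 0,-0.0005,0.0005,0,0,0, 0,-0.0005,0.0005,0,0,0]' 0.2 30; python3 -m jog '[0,0,-0.01,0,0,0, 0,0,-0.04,0,0,0, 0,0,-0.09,0,0,0, 0,0,-0.13,0,0,0, 0,0,-0.13,0,0,0]'
python3 - <<'E'
from h import *
plan([437.5,-1,170],down(-90))
E
```

```text
time: 12.4
tool_pos: [682.1, -49.3, 44.9]
tcp_rot: [180.0, -30.0, -0.1]
ft_force: [-8.8, -1.8, 9.5]
finger_gap: 57.0
grip_force: 29.2
time: 13.02
tool_pos: [618.3, -49.4, 161.5]
tcp_rot: [179.9, -30.4, -0.0]
ft_force: [-0.2, 0.6, -1.3]
finger_gap: 56.7
grip_force: 33.4
shift [-0.1517 -0.0481 -0.0988] turn [ 0.002  -0.5298 -0.0009] rows>= 3.0
```

```bash
python3 -m jog '[-0.04,-0.012,-0.025,0,-0.13,0, -0.08,-0.025,-0.05,0,-0.27,0, -0.12,-0.04,-0.08,0,-0.42,0, -0.1517,-0.048,-0.0988,0.002,-0.5298,0, -0.1517,-0.048,-0.0988,0.002,-0.5298,0, -0.1517,-0.048,-0.0988,0.002,-0.5298,0, -0.1517,-0.048,-0.0988,0.002,-0.5298,0]'
python3 - <<'E'
from h import *
a=r.snapshot("wrist");w=cloud(a);save(a,"w5");p,R=pose();print(p,R.as_euler("xyz",degrees=True))
q=around(w,p[0]+1,p[1],33,p[2]+10,p[2]+30);pl=np.median(q[:,2]);q=q[abs(q[:,2]-pl)<2];print(len(q),fitc(q),pl-p[2])
print("tilt",np.linalg.svd(q-q.mean(0),full_matrices=False)[2][2])
# circle from wood-coloured top pixels: left/right/front rim
h=cv2.convexHull(q[:,:2].astype(np.float32))[:,0];h=h[h[:,0]>p[0]+3]
A=np.c_[2*h,np.ones(len(h))];s=np.linalg.lstsq(A,(h**2).sum(1),rcond=None)[0];print("ls",s[:2],np.sqrt(s[2]+s[:2]@s[:2]))
E
```

```text
time: 13.9
tool_pos: [436.6, -0.9, 165.9]
tcp_rot: [-179.9, 0.4, -0.1]
ft_force: [-0.3, 0.1, -0.6]
finger_gap: 57.0
grip_force: 33.4
[436.53446068  -0.90605036 166.04504105] [-1.79888810e+02  3.62768636e-01 -6.43754112e-02]
13329 (array([440.3,  -0.9,  32.2]), array([437.3,  -0.8]), array([438.9,  -0.9])) 18.73424819119819
tilt [-1.91140351e-02  3.02069594e-04  9.99817265e-01]
ls [429.59948803  -0.73559208] 35.847683078375795
```

View pics/w5.png

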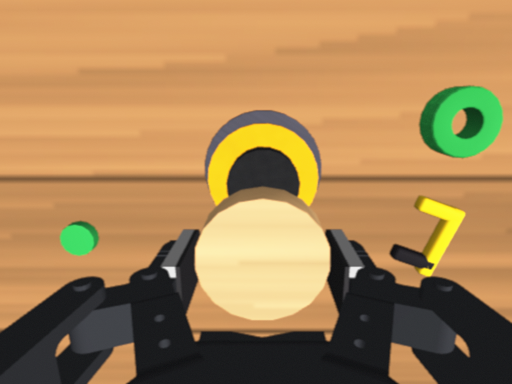

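The wood is held nearly level at (262,255), with the rubber visible on the plate at (263,180). It is ready to lower.

```bash
python3 - <<'E'
from h import *
plan([436.4,-1,75],down(-90))
E
python3 -m jog '[0,0,0.04,0,0,0, 0,0,0.075,0,-0.006,0, 0,0,0.088,0,-0.006,0, 0,0,0.091,0,-0.006,0, 0,0,0.091,0,-0.006,0]'
python3 - <<'E'
from h import *
plan([436.4,-1,61.5],down(-90))
E
```

```text
shift [0.0004 0.0003 0.091 ] turn [-0.0019  0.0063 -0.0011] rows>= 1.5
time: 14.58
tool_pos: [436.6, -0.6, 76.5]
tcp_rot: [-179.9, 0.6, -0.0]
ft_force: [0.7, -0.3, -0.8]
finger_gap: 57.1
grip_force: 33.4
shift [-0.0001  0.0004  0.015 ] turn [-0.0017  0.011  -0.0008] rows>= 0.2
```

```bash
python3 -m jog '[0,0.0004,0.004,0,0.011,0, 0,0.0004,0.008,0,0.011,0, 0,0.0004,0.010,0,0.011,0, 0,0.0004,0.012,0,0.011,0, 0,0.0004,0.014,0,0.011,0, 0,0.0004,0.015,0,0.011,0, 0,0.0004,0.015,0,0.011,0]'
```

```text
time: 15.45
tool_pos: [435.8, -0.9, 60.7]
tcp_rot: [-179.9, 0.1, -0.0]
ft_force: [-1.4, -0.3, 4.0]
finger_gap: 57.1
grip_force: 33.8
```

Light contact (about 4 N), so I'll release, raise and check.

```bash
python3 -m jog '[0,0,0,0,0,0, 0,0,0,0,0,0, 0,0,0,0,0,0]' 0.55;  python3 -m jog '[0,0,-0.015,0,0,0, 0,0,-0.05,0,0,0, 0,0,-0.08,0,0,0, 0,0,-0.08,0,0,0, 0,0,-0.08,0,0,0, 0,0,-0.08,0,0,0]' -1
python3 - <<'E'
from h import *
a=r.snapshot("wrist");w=cloud(a);save(a,"w6")
q=around(w,437.5,-1,40,75,90);print("wood",fitc(q),np.median(q[:,2]),np.linalg.svd(q-q.mean(0),full_matrices=False)[2][2]);print("plate",fitc(around(w,437.5,0,52,40,50)))
print(r.sense()["finger_gap"]);plan([437.5,-1,90],down(-90))
E
```

```text
time: 15.82
tool_pos: [435.3, -0.9, 60.2]
tcp_rot: [-179.9, 0.1, -0.0]
ft_force: [-0.3, 1.3, 0.6]
finger_gap: 65.9
grip_force: 0.0
time: 16.58
tool_pos: [434.8, -0.9, 139.3]
tcp_rot: [-179.9, 0.2, -0.0]
ft_force: [-0.5, -0.3, -0.9]
finger_gap: 56.7
grip_force: 32.9Traceback (most recent call last):
  File "<stdin>", line 3, in <module>
  File "h.py", line 14, in fitc
    (x,y),rad=cv2.minEnclosingCircle(h); e=cv2.fitEllipse(h) if len(h)>5 else None
              ~~~~~~~~~~~~~~~~~~~~~~^^^
cv2.error: OpenCV(4.12.0) /io/opencv/modules/imgproc/src/shapedescr.cpp:201: error: (-215:Assertion failed) count >= 0 && (depth == CV_32F || depth == CV_32S) in function 'minEnclosingCircle'
```

View pics/w6.png

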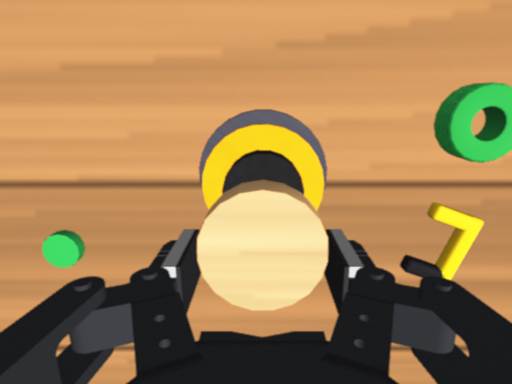

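My error: I commanded the fingers shut while they were still around the wood, so they picked it up again. It hangs level at (262,245), and the rubber is undisturbed. I'll set it down again and lift clear with the fingers open.

```bash
python3 - <<'E'
from h import *
a=r.snapshot("wrist");w=cloud(a);p,R=pose();print(p,R.as_euler("xyz",degrees=True))
q=around(w,p[0]+1,p[1],33,p[2]+5,p[2]+30);pl=np.median(q[:,2]);q=q[abs(q[:,2]-pl)<2];print(len(q),fitc(q),pl-p[2])
print("tilt",np.linalg.svd(q-q.mean(0),full_matrices=False)[2][2])
print("rub",fitc(around(w,437.5,0,40,57,70)),"plate",fitc(around(w,437.5,0,52,40,50)))
plan([435.8,-1,75],down(-90))
E
```

```text
[434.90785511  -0.93326474 139.35132989] [-1.79877029e+02  2.16049831e-01 -3.98780466e-02]
12757 (array([439.4,  -0.9,  32.1]), array([437.3,  -1. ]), array([438.9,  -0.9])) 14.114424795294667
tilt [7.09142243e-05 2.83301265e-03 9.99995984e-01]
rub (array([438.3,  -1.2,  28.8]), array([437.8,  -1.3]), array([453.3,  -1.4])) plate (array([438.1,  -1.2,  46. ]), array([438.2,  -1.2]), array([458.6,  -1.2]))
shift [0.0011 0.0002 0.0643] turn [-0.0021  0.0038 -0.0007] rows>= 1.0
```

```bash
python3 -m jog '[0.0005,0,0.04,0,0,0, 0.0005,0,0.060,0,0,0, 0.0005,0,0.065,0,0,0, 0.0005,0,0.068,0,0,0, 0.0005,0,0.070,0,0,0, 0.0005,0,0.072,0,0,0, 0.0005,0,0.073,0,0,0, 0.0005,0,0.073,0,0,0]'
```

```text
time: 17.68
tool_pos: [436.1, -0.9, 67.5]
tcp_rot: [-179.9, 0.1, -0.0]
ft_force: [-0.1, -0.0, -0.9]
finger_gap: 56.3
grip_force: 32.9
```

```bash
python3 -m jog '[0,0,0.001,0,0,0, 0,0,0.0017,0,0,0, 0,0,0.0017,0,0,0]'; python3 -m jog '[0,0,0,0,0,0, 0,0,0,0,0,0, 0,0,0,0,0,0, 0,0,0,0,0,0]' 0.6;  python3 -m jog '[0,0,-0.015,0,0,0, 0,0,-0.05,0,0,0, 0,0,-0.1,0,0,0, 0,0,-0.11,0,0,0, 0,0,-0.11,0,0,0, 0,0,-0.11,0,0,0]'
python3 - <<'E'
from h import *
a=r.snapshot("wrist");w=cloud(a)
q=around(w,437.5,-1,40,75,90);print("wood",fitc(q),np.median(q[:,2]),np.linalg.svd(q-q.mean(0),full_matrices=False)[2][2]);print("plate",fitc(around(w,437.5,0,52,40,50)))
print(r.sense()["finger_gap"]);plan([437.5,-1,100],down(-90))
E
```

```text
time: 18.05
tool_pos: [436.3, -0.9, 66.0]
tcp_rot: [-179.9, 0.1, -0.0]
ft_force: [-1.3, 1.2, 2.5]
finger_gap: 57.1
grip_force: 33.3
time: 18.55
tool_pos: [435.9, -0.9, 65.6]
tcp_rot: [-179.9, 0.1, -0.0]
ft_force: [0.7, 0.2, -0.3]
finger_gap: 68.0
grip_force: 0.0
time: 19.3
tool_pos: [435.4, -1.0, 174.4]
tcp_rot: [-179.9, 0.2, -0.0]
ft_force: [0.1, -0.0, -1.1]
finger_gap: 68.3
grip_force: 0.0
wood (array([438.7,  -0.9,  28.9]), array([438.8,  -0.9]), array([439.9,  -0.9])) 80.85669797742997 [ 6.71229704e-03 -4.93831648e-04  9.99977350e-01]
plate (array([438. ,  -1.1,  46. ]), array([438.1,  -1.1]), array([449.4,  -1.4]))
68.54647130561803
shift [0.0026 0.0002 0.0741] turn [-0.0023  0.0045 -0.0007] rows>= 1.2
```

The wood is within 1 mm of the plate centre and flat. I'll shut the fingers and come down to just above it.

```bash
python3 -m jog '[0.0025,0,0.04,0,0.0045,0, 0.0025,0,0.075,0,0.0045,0, 0.0025,0,0.085,0,0.0045,0, 0.0025,0,0.086,0,0.0045,0, 0.0025,0,0.086,0,0.0045,0, 0.0025,0,0.086,0,0.0045,0]' -1; python3 -m jog '[0,0,0.002,0,0,0, 0,0,0.004,0,0,0, 0,0,0.006,0,0,0, 0,0,0.007,0,0,0, 0,0,0.008,0,0,0, 0,0,0.008,0,0,0]'
```

```text
time: 20.1
tool_pos: [439.6, -1.0, 91.1]
tcp_rot: [-179.9, -0.3, -0.0]
ft_force: [0.6, 0.5, -1.0]
finger_gap: 0.1
grip_force: 0.0
time: 20.85
tool_pos: [438.5, -0.9, 81.6]
tcp_rot: [-179.9, -0.1, -0.0]
ft_force: [0.8, -0.1, -0.5]
finger_gap: 0.0
grip_force: 0.0
```

```bash
python3 -m jog '[0,0,0.001,0,0,0, 0,0,0.002,0,0,0, 0,0,0.003,0,0,0, 0,0,0.003,0,0,0]'
```

```text
time: 21.35
tool_pos: [438.7, -0.9, 78.9]
tcp_rot: [-179.9, -0.2, -0.0]
ft_force: [-2.3, -0.4, 5.5]
finger_gap: -0.1
grip_force: 2.4
```

```bash
python3 -m jog '[0,0,0.0008,0,0,0, 0,0,0.0016,0,0,0, 0,0,0.0022,0,0,0, 0,0,0.0022,0,0,0]'
```

```text
time: 21.85
tool_pos: [438.8, -0.9, 77.0]
tcp_rot: [-179.9, -0.2, -0.0]
ft_force: [-3.0, 0.6, 6.9]
finger_gap: -0.1
grip_force: 3.9
```

```bash
python3 -m jog '[0,0,0.001,0,0,0, 0,0,0.002,0,0,0, 0,0,0.0025,0,0,0, 0,0,0.0025,0,0,0]'
```

```text
time: 22.35
tool_pos: [438.8, -0.9, 74.8]
tcp_rot: [-179.9, -0.2, -0.0]
ft_force: [-4.9, 0.1, 11.1]
finger_gap: -0.1
grip_force: 5.5
```

```bash
python3 -m jog '[-0.0003,0,0.0002,0,0,0, -0.0006,0,0.0003,0,0,0, -0.0006,0,0.0003,0,0,0, -0.0006,0,0.0003,0,0,0, -0.0006,0,0.0003,0,0,0, -0.0006,0,0.0003,0,0,0, -0.0006,0,0.0003,0,0,0, -0.0006,0,0.0003,0,0,0]'; python3 -m jog '[0,0,0,0,0,0, 0,0,0,0,0,0, 0,0,0,0,0,0, 0,0,0,0,0,0]'
```

```text
time: 23.35
tool_pos: [438.8, -0.9, 74.8]
tcp_rot: [-179.9, -0.2, -0.0]
ft_force: [-3.0, 0.1, 11.5]
finger_gap: -0.0
grip_force: 5.5
time: 23.85
tool_pos: [438.8, -0.9, 74.8]
tcp_rot: [-179.9, -0.2, -0.0]
ft_force: [-3.3, -0.0, 11.1]
finger_gap: 0.1
grip_force: 5.5
```

Held about 11–12 N for 1.5 s. Now I'll ease off, rise and head for the coil.

```bash
python3 -m jog '[0,0,-0.003,0,0,0, 0,0,-0.006,0,0,0, 0,0,-0.010,0,0,0, 0,0,-0.03,0,0,0, 0,0,-0.08,0,0,0, 0,0,-0.1,0,0,0, 0,0,-0.1,0,0,0]'
python3 - <<'E'
from h import *
a=r.snapshot("wrist");w=cloud(a)
q=around(w,437.5,-1,40,75,90);print("wood",fitc(q),np.median(q[:,2]));print("plate",fitc(around(w,437.5,0,52,40,50)))
plan([558,-312,175],down(-90))
E
```

```text
time: 24.72
tool_pos: [438.9, -1.2, 175.2]
tcp_rot: [-179.9, -0.3, -0.0]
ft_force: [-0.4, 0.6, -0.4]
finger_gap: 0.2
grip_force: 0.0
wood (array([438.7,  -0.9,  28.9]), array([438.7,  -1. ]), array([439.8,  -0.9])) 80.86422280114225
plate (array([438. ,  -1.1,  46. ]), array([438.1,  -1.1]), array([451. ,  -1.4]))
shift [ 0.1203  0.3108 -0.0016] turn [-0.0018 -0.0034 -0.0007] rows>= 5.3
```

```bash
python3 -m jog '[0.02,0.05,0,0,-0.003,0, 0.04,0.11,0,0,-0.003,0, 0.065,0.17,0,0,-0.003,0, 0.09,0.23,0,0,-0.003,0, 0.11,0.285,0,0,-0.003,0, 0.119,0.308,0,0,-0.003,0, 0.12,0.311,0,0,-0.003,0, 0.12,0.311,0,0,-0.003,0]' 0.75; python3 -m jog '[0,0,0,0,0,0, 0,0,0,0,0,0, 0,0,0,0,0,0]'
python3 - <<'E'
from h import *
a=r.snapshot("wrist");w=cloud(a);save(a,"w7")
print("post",fitc(around(w,560,-312,25,66,74)));q=around(w,560,-312,50,50,60);print("coil",fitc(q),np.median(q[:,2]))
print("foot",fitc(around(w,560,-312,70,5,12)))
print(pose()[0]);plan([559,-312,80],down(-90))
E
```

```text
time: 25.78
tool_pos: [556.6, -311.1, 171.4]
tcp_rot: [-179.8, 0.2, -0.0]
ft_force: [0.2, 0.5, 0.1]
finger_gap: 74.7
grip_force: 0.0
time: 26.15
tool_pos: [557.7, -311.6, 173.8]
tcp_rot: [-179.9, -0.0, 0.0]
ft_force: [0.4, 0.1, 0.3]
finger_gap: 74.7
grip_force: 0.0
post (array([ 561.3, -313.9,   10.9]), array([ 561.3, -313.9]), array([ 562. , -313.8]))
coil (array([ 561.2, -314. ,   30.7]), array([ 561.3, -313.8]), array([ 562.9, -313.8])) 55.75405699235282
foot (array([ 561.3, -313.8,   49.8]), array([ 561.3, -313.8]), array([ 575. , -313.5]))
[ 557.65870905 -311.72711689  173.72916078]
shift [0.0013 0.0004 0.0937] turn [-0.0017 -0.0001 -0.0001] rows>= 1.5
```

View pics/w7.png

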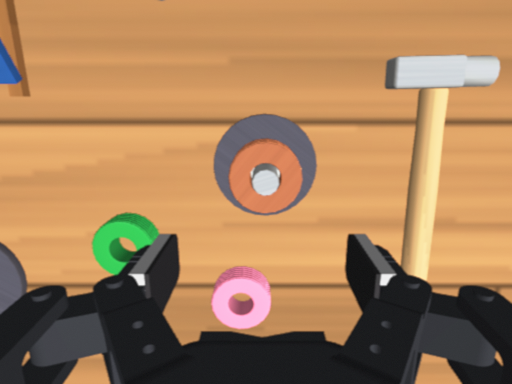

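The copper coil is at (265,177) round the post, well clear of the pink ring (241,298) and green ring (125,240), so I'll descend.

```bash
python3 -m jog '[0.0035,0.0022,0.05,0,0,0, 0.0035,0.0022,0.09,0,0,0, 0.0035,0.0022,0.12,0,0,0, 0.0035,0.0022,0.135,0,0,0, 0.0035,0.0022,0.14,0,0,0, 0.0035,0.0022,0.14,0,0,0, 0.0035,0.0022,0.14,0,0,0]'
python3 -c "
from h import *
plan([561.2,-313.9,33],down(-90))"
```

```text
time: 27.08
tool_pos: [562.0, -314.8, 35.2]
tcp_rot: [-180.0, -0.1, -0.0]
ft_force: [-0.3, -0.9, -0.5]
finger_gap: 74.7
grip_force: 0.0
shift [-0.0008 -0.0009  0.0022] turn [-0.0004 -0.0019 -0.0007] rows>= 0.0
```

```bash
python3 -m jog '[-0.0006,-0.0006,0.002,0,0,0, -0.0006,-0.0006,0.002,0,0,0, -0.0006,-0.0006,0.002,0,0,0, -0.0006,-0.0006,0.002,0,0,0, -0.0006,-0.0006,0.002,0,0,0, -0.0006,-0.0006,0.002,0,0,0]' 0.2 60; python3 -m jog '[0,0,-0.005,0,0,0, 0,0,-0.01,0,0,0, 0,0,-0.02,0,0,0, 0,0,-0.03,0,0,0, 0,0,-0.03,0,0,0]'
```

```text
time: 27.82
tool_pos: [561.5, -314.1, 33.3]
tcp_rot: [-180.0, -0.1, -0.0]
ft_force: [-1.7, 1.0, 6.9]
finger_gap: 57.0
grip_force: 64.2
time: 28.45
tool_pos: [561.4, -314.2, 63.2]
tcp_rot: [-180.0, -0.1, -0.0]
ft_force: [0.0, -0.3, -3.6]
finger_gap: 56.8
grip_force: 64.9
```

Lifting with only its weight showing (about 3.5 N). I'll carry on up and across to the stand.

```bash
python3 -m jog '[0,0,-0.03,0,0,0, 0,0,-0.07,0,0,0, 0,0,-0.11,0,0,0, 0,0,-0.12,0,0,0, -0.01,-0.03,-0.12,0,0,0, -0.03,-0.08,-0.12,0,0,0, -0.055,-0.14,-0.12,0,0,0, -0.08,-0.2,-0.12,0,0,0]'; python3 -m jog '[-0.02,-0.055,0,0,0,0, -0.04,-0.1,0,0,0,0, -0.0445,-0.112,0,0,0,0, -0.0445,-0.112,0,0,0,0, -0.0445,-0.112,0,0,0,0]'
python3 - <<'E'
from h import *
a=r.snapshot("wrist");w=cloud(a);p,R=pose();print(p,R.as_euler("xyz",degrees=True));save(a,"w8")
q=around(w,p[0]+1,p[1],36,p[2]+10,p[2]+35);pl=np.median(q[:,2]);q=q[abs(q[:,2]-pl)<2];print(len(q),fitc(q),pl-p[2],np.linalg.svd(q-q.mean(0),full_matrices=False)[2][2])
m=w[...,2]-pl; t=(abs(m)<2)&(np.hypot(w[...,0]-p[0]-1,w[...,1]-p[1])<36)
c,h=cv2.findContours(t.astype(np.uint8),cv2.RETR_CCOMP,cv2.CHAIN_APPROX_NONE)
for k,hh in zip(c,h[0]):
  if len(k)>30 and hh[3]>=0: z=w[k[:,0,1],k[:,0,0]];print("hole",fitc(z))
plan([438,-1,105],down(-90))
E
```

```text
time: 29.45
tool_pos: [480.8, -116.5, 179.7]
tcp_rot: [-179.8, 0.1, -0.1]
ft_force: [1.2, 1.3, -2.5]
finger_gap: 57.4
grip_force: 69.1
time: 30.08
tool_pos: [438.4, -7.3, 181.6]
tcp_rot: [-179.9, 0.0, -0.1]
ft_force: [0.8, -0.6, -3.0]
finger_gap: 57.1
grip_force: 69.1
[438.41212065  -7.37406925 181.71307614] [-1.79910599e+02  3.90612516e-02 -1.11333953e-01]
12511 (array([443.6,  -7.4,  34.9]), array([439.3,  -7.6]), array([440.8,  -7.3])) 22.389230014991483 [ 0.00500448 -0.00103285  0.99998694]
hole (array([438.6,  -6.9,  14. ]), array([438.7,  -7.3]), array([438.1,  -7.2]))
shift [-0.0004 -0.0063  0.0767] turn [-0.0016  0.0007 -0.0019] rows>= 1.2
```

View pics/w8.png

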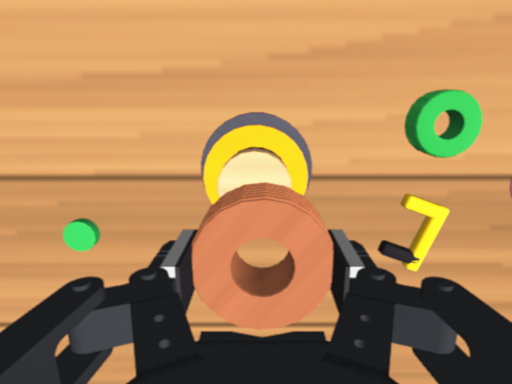

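The coil is held level at (262,265), ready to be lowered onto the wood at (255,175).

```bash
python3 -m jog '[0,-0.0063,0.04,0,0,-0.002, 0,-0.0063,0.075,0,0,-0.002, 0,-0.0063,0.085,0,0,-0.002, 0,-0.0063,0.089,0,0,-0.002, 0,-0.0063,0.09,0,0,-0.002, 0,-0.0063,0.09,0,0,-0.002, 0,-0.0063,0.09,0,0,-0.002]'
python3 -c "
from h import *
plan([438.2,-1,83.7],down(-90))"
```

```text
time: 31.0
tool_pos: [438.7, 0.1, 92.9]
tcp_rot: [-179.9, -0.1, 0.1]
ft_force: [0.2, 0.3, -3.9]
finger_gap: 57.2
grip_force: 69.1
shift [-0.0005  0.0011  0.0092] turn [-0.0017 -0.0013  0.0014] rows>= 0.1
```

```bash
python3 -m jog '[-0.0005,0.001,0.003,0,0,0, -0.0005,0.001,0.005,0,0,0, -0.0005,0.001,0.007,0,0,0, -0.0005,0.001,0.0085,0,0,0, -0.0005,0.001,0.0095,0,0,0, -0.0005,0.001,0.0095,0,0,0, -0.0005,0.001,0.0095,0,0,0]'
```

```text
time: 31.88
tool_pos: [437.5, -0.8, 82.7]
tcp_rot: [-179.9, 0.0, 0.1]
ft_force: [-3.1, 0.4, 0.6]
finger_gap: 57.3
grip_force: 69.6
```

The stack now bears about 4 N. I'll release and lift clear with the fingers open.

```bash
python3 -m jog '[0,0,0,0,0,0, 0,0,0,0,0,0, 0,0,0,0,0,0, 0,0,0,0,0,0, 0,0,0,0,0,0]' 0.75; python3 -m jog '[0,0,-0.01,0,0,0, 0,0,-0.03,0,0,0, 0,0,-0.07,0,0,0, 0,0,-0.11,0,0,0, 0,0,-0.12,0,0,0, 0,0,-0.12,0,0,0, 0,0,-0.12,0,0,0, 0,0,-0.12,0,0,0]'
python3 - <<'E'
from h import *
a=r.snapshot("wrist");w=cloud(a);save(a,"w9")
q=around(w,437.5,-1,40,98,112);print("coil",fitc(q),np.median(q[:,2]),np.linalg.svd(q-q.mean(0),full_matrices=False)[2][2]);print("plate",fitc(around(w,437.5,0,52,36,50)))
E
```

```text
time: 32.5
tool_pos: [437.6, -0.8, 82.5]
tcp_rot: [-179.9, 0.0, 0.1]
ft_force: [-0.6, 0.2, 0.3]
finger_gap: 74.7
grip_force: 0.0
time: 33.5
tool_pos: [436.7, -0.9, 201.0]
tcp_rot: [-179.9, 0.2, 0.1]
ft_force: [-0.3, -0.2, -0.5]
finger_gap: 74.8
grip_force: 0.0
coil (array([437.6,  -0.9,  30.6]), array([437.7,  -0.8]), array([439.1,  -0.9])) 105.94059864947334 [ 6.00197470e-03 -8.00860375e-04  9.99981667e-01]
plate (array([438.3,  -1.3,  45.8]), array([438.1,  -1.2]), array([459.1,  -1.5]))
```

View pics/w9.png

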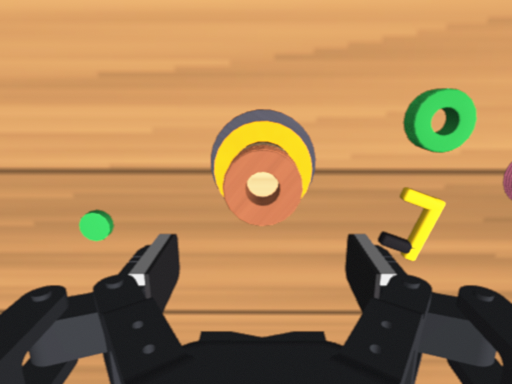

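The coil sits at (263,183), centred on the wood and flat, with the gripper clear. I'll hand in.

```bash
python3 -c "
from bench import r
print(r.hand_in())"
```

```text
the job is handed in; nothing more can be done
None
```

The job is handed in after about 34 s: rubber, wood and coil are stacked flat within about 1 mm of the plate's centre, pressed at about 11–12 N for 1.5 s; I accidentally re-lifted the wood once before pressing and set it back down, and the hand-in returned no verdict.

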